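# Push the splicing hood's sash up to its marker

### The job

Open the dust hood over the fibre splicer: with the fingertips beneath the lip along the bottom of its sliding window, gently push the window up its sloping guides until the lip is in line with the pointer clipped on the left guide rail, then take the hand away; the window stays where it is left. Do not pinch the lip, do not shift the pointer, and leave everything else on the bench where it stands.

Things in the scene. Friction and masses are not known exactly. Their poses are not given: they have to be found in the camera images.
- hood: Fixed bench-top dust hood: grey plinth 205 deep, 360 wide, 78 mm high; two aluminium guide rails 22 x 26 mm, centred 166 mm left and right of the middle, 375 mm long, rise from its front edge, leaning 30 degrees away from the robot; splicer inside. Origin on the table, mid-width, 15 mm before the plinth's front face; x into the hood, y left as the robot sees it, z up. Its place and yaw vary.
- sash (a joint): How far the window (clear panel in an aluminium frame, 300 wide, 214 mm high) is slid up its leaning guides, in m along the slope: 0 shut, 0.19 fully up; starts 0 to 0.03. It slides along the z axis of lip_edge. Counterweighted: it stays wherever it is left and takes about 1 to 6 N along the slope to slide either way.
- lip_edge (a point): Middle of the front edge, on the underside, of the lip: an aluminium ledge 220 mm wide, 8 mm thick, sticking out 42 mm square to the window at its lower edge, a sloping cover strip filling the corner above it. Shut, this point is 109 mm above the table; below it is open space. z: up the slope (the window's slide), 30 degrees from vertical; x: into the hood, 30 degrees below level; y: level, left.
- lip_end (a point): Left end of the lip's front edge, at half the lip's thickness; axes as lip_edge.
- mark (a joint): Where the steel pointer clip sits on the left guide rail, in m up the slope, on the same scale as sash: lip and pointer are in line when the two values are equal. It starts at 0.08 to 0.15 and is a tight fit on the rail.
- mark_tip (a point): Inner end of the pointer, a steel blade 26 mm deep, 40 mm long and 8 mm thick on a 34 mm square clip with a black screw head, just left of the lip's left end (7 mm gap); this point is on the blade's front edge at half its thickness. Axes as lip_edge.
- spray: White cleaning-fluid bottle, 44 mm across, 105 mm tall, standing loose in front of the hood towards its left end; origin at the centre of its foot.
- capjar: Clear jar with black cap, 52 mm across, 60 mm tall, loose in front of the hood towards its right end; origin at the centre of its foot.
- cleaver: Grey fibre cleaver, 62 x 70 mm and 48 mm tall, loose on the bench to the right; origin under its centre.
- meter: Black hand-held power meter, 130 x 70 x 30 mm, lying loose to the left; origin under its centre.
- driver: Screwdriver with red handle, lying loose to the right; origin under it.
- cup: Open steel cup, 72 mm across, 85 mm tall, loose to the left; origin at the centre of its foot.
- cassette: Flat open white splice cassette, 140 x 100 x 14 mm, loose to the right; origin under its centre.

How it is judged:
On the way:
1. the fingers push beneath the lip and the window has risen at least 30 mm (contact force between the fingers and sash_c0 above 0.5 N and distance of lip_edge from where it was at the start of the episode above 0.03 m), for 0.1 s.
At the end, for the whole second after the job is handed in: The lip is in line with the pointer to within 8 mm (one blade thickness) along the slope and the window is at rest; the pointer is within 5 mm and every loose thing within 20 mm of where it started (z of lip_end in the frame of mark_tip between -0.008 and 0.008 m and velocity of joint sash between -0.005 and 0.005 m/s and distance of each of spray, capjar, cleaver, meter, driver, cup, cassette from where it was at the start of the episode below 0.02 m and distance of mark_tip from where it was at the start of the episode below 0.005 m); the robot touches nothing.
It fails at once if the lip is pinched (fingers press on its underside and on the cover strip above it at once) (contact force between the fingers and sash_c0 above 2 N and contact force between the fingers and sash_c1 above 2 N).
It fails at once if the window is flung up or down (faster than 0.3 m/s) (velocity of joint sash above 0.3 m/s or velocity of joint sash below -0.3 m/s).
It fails at once if the pointer is shifted (distance of mark_tip from where it was at the start of the episode above 0.005 m).
It fails at once if a loose thing on the bench is shifted, lifted or knocked over (distance of any of spray, capjar, cleaver, meter, driver, cup, cassette from where it was at the start of the episode above 0.02 m or angle between any of spray, capjar, cleaver, meter, driver, cup, cassette's own z axis and vertical above 0.5 rad).
It also fails if it takes over 40 s, if anything falls off the work surface, if the arm or the gripper's body presses on something with over 40 N, if the wrist force passes 120 N, or if a joint passes its speed limit or range.

### The arm

A 6-joint arm with a two-finger parallel gripper is mounted at the origin on the work surface. World frame = base frame: x ahead of the robot, y to its left, z up, the work surface at z = 0. Lengths are in m, angles in rad, forces in N, time in s.
With the tool pointing down it reaches from about 0.425 to 0.95 m from the base axis. Payload 14.7 kg.
Tool frame: the origin (TCP) lies between the finger pads; the fingertips stand 14 mm ahead of it and the grasp point (between the pads) lies 5 mm behind it; z points along the fingers, y is the line along which they close (so a half turn about z gives the same grasp; the last joint's range is limited). The gripper opens to 85 mm and grips with 20 to 120 N. Pads are 22 mm wide; open, the fingers measure 114 mm over their backs; the gripper's body (76 mm by 85 mm) begins 54 mm behind the grasp point. The pads swing forward as they close: fully open they stand 13 mm farther back than shut.
Start: joints at [-1.194, 0.48, 1.596, -0, 1.065, -0.047], TCP at [0.267, -0.592, 0.245] pointing down, gripper open.
Joint ranges: [-2.75, 2.75], [-0.82, 2.05], [0.23, 2.67], [-1.56, 4.7], [0.09, 2.69], [-2.92, 2.92]. Speed limits (rad/s): [1.89, 1.89, 2.39, 3.01, 3.01, 3.01].

### API

Orientations are given as a unit quaternion [w, x, y, z].
In Python, from bench import robot gives the robot as it stands.
- The arm moves only by the tool drive_tool, never from a script. Its argument "moves" is text: rows parted by semicolons, each of 7 numbers parted by spaces: the opening, from 0 (shut) to 1 (fully open), then the shift along the tool's x, y, z in mm, then the turn, a rotation vector about the tool's x, y, z in rad. In form: gripper dx dy dz wx wy wz; .... A call has 1 to 20 rows; each row shifts and turns the commanded pose from where the row before left it, along the tool's axes as they then stand; what a row does not reach is not made up. A row lasts 1/8 s, in which the tool goes at most 62.5 mm and 10.7 degrees, less where a joint would pass 70% of its speed; a pose out of reach is approached as far as the arm can. A call with a gripper value outside its range is refused whole. The fingers move at their own pace and stop on an object; the grip force is fixed at half the most. Time passes only in rows, so rows that do not move let the fingers close. It gives the time, the measured TCP pose, the force, the opening and the grip force at its end, in the units of the state.
- robot.state(): the state, without advancing time (a new reading comes with each control period).
- robot.grab_frame(name): name is "scene" or "top" or "wrist"; returns a dict with "pixels" (420x560x3 uint8, red, green, blue), "depth" (420x560 float32, m along the optical axis (not along the pixel's ray), 0 where there is no reading), "mtx" (3x3 intrinsics, pixels), "R" (3x3) and "t" (3): a world point X has camera coordinates R X + t; the wrist camera has in their place "hand_eye" (4x4, takes a point from camera to tool coordinates, whose origin is the TCP and whose axes are the flange's). Camera axes: x right, y down, z forward; pixel columns grow to the right and rows downward; lengths in m; the calibration is good to about 2 mm. The wrist camera is an equidistant fisheye: a pixel r from the principal point sees the ray r / f radians off the axis. A picture is of the moment at which its call begins: read the wrist's pose just before it.
- robot.close_job(): hands the job in; it is judged then, once.
The state is a dict: "t": time; "joints": joint angles; "joint_vel": joint speeds; "joint_torque": joint torques, N m; "eef_pos": TCP position; "eef_rot": TCP orientation; "contact_force": force on the tool from outside, world axes, zero at the start; "ft_torque": the same for the moment, N m; "opening": finger opening in m; "grip_force": force on a finger pad.
Only numpy, scipy, OpenCV 4.12 (cv2) and the standard library are available. Lean on these libraries where they do the work, as an engineer would, in place of code of your own. Each camera call takes 0.05 s, during which the arm holds its last target. There are 200 camera calls.

## Working session

There is one attempt and no reset: what is moved stays moved. The work goes in short steps, Python scripts to look and compute and a tool call to move; the robot and the scene stay as the last step left them, time stands still between calls to the robot, and variables do not carry over. Pictures are saved under pics/ and viewed, at most 10 in all, crops included, and the job is handed in when it is done.

Besides the shell and the picture viewer there is one more tool, called after ">>>" by a JSON object that holds its "method" and its "body". drive_tool: Moves the arm, as the interface text tells. Its arguments: {"type":"object","properties":{"moves":{"type":"string"}},"required":["moves"]}

```bash
mkdir -p pics; ls; python3 - <<'E'
from bench import robot
import cv2,numpy as np
print(robot.state())
for n in("scene","top"):
    f=robot.grab_frame(n); cv2.imwrite(f"pics/{n}0.png",f["pixels"][:,:,::-1]); np.savez(f"{n}0.npz",**f)
    print(n,f["mtx"],f["R"],f["t"], (f["depth"]>0).mean())
E
```

```text
pics
{'t': 0.0, 'joints': array([-1.19358103e+00,  4.80837284e-01,  1.59686110e+00, -2.15743347e-06,
        1.06508806e+00, -4.65852829e-02]), 'joint_vel': array([-9.28223109e-05, -1.60367765e-03, -1.47977792e-04, -1.22650121e-03,
       -1.89009980e-03, -9.87224115e-04]), 'joint_torque': array([ 2.04946438e-03, -9.50652194e+01, -4.30185020e+01, -3.76798225e-04,
        1.19093608e-02,  8.93676702e-05]), 'eef_pos': array([ 0.26718317, -0.59212524,  0.2446736 ]), 'eef_rot': array([-5.88601151e-04,  9.77632731e-01,  2.10318537e-01, -9.91572375e-05]), 'contact_force': array([0.54993042, 1.09642128, 0.27204063]), 'ft_torque': array([ 0.00566132, -0.03523309,  0.01619042]), 'grip_force': 0.0, 'opening': 0.08543205889575313}
scene [[514.3537786    0.         277.34788785]
 [  0.         514.3537786  207.83240266]
 [  0.           0.           1.        ]] [[ 0.17742749  0.98412346  0.0045284 ]
 [ 0.82537482 -0.14629754 -0.54530124]
 [-0.53598125  0.10048906 -0.83822792]] [-0.06140303 -0.37335286  1.66541865] 0.9961011904761905
top [[506.68150988   0.         283.41196401]
 [  0.         506.68150988 209.01045417]
 [  0.           0.           1.        ]] [[-0.00425515 -0.99997669  0.00533901]
 [-0.98260088  0.00318972 -0.18570226]
 [ 0.1856809  -0.00603631 -0.98259156]] [-0.02321914  0.51841459  1.65808415] 0.9958928571428571
```

View pics/scene0.png

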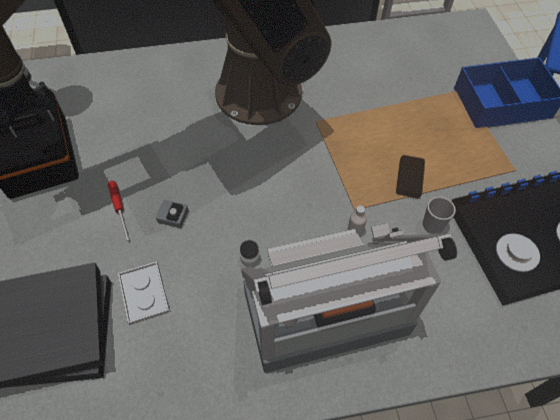

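View pics/top0.png

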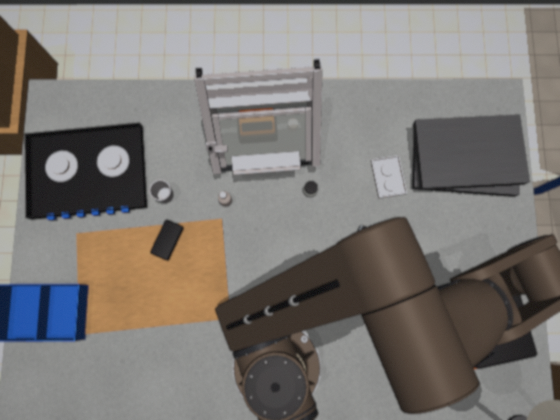

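The scene view shows the hood at about (345,290). In the top view the lip and strip are the bright band at u 232–300, v 152–173, the clip is near (217,150), the spray at (224,197) and the jar at (310,187). Next I'll get 3D points from depth.

```bash
cat > h.py <<'E'
import numpy as np,cv2
def cloud(f):
    d=f["depth"];v,u=np.mgrid[:d.shape[0],:d.shape[1]];K=f["mtx"]
    c=np.stack([(u-K[0,2])/K[0,0]*d,(v-K[1,2])/K[1,1]*d,d],-1)
    return (c-f["t"])@f["R"]
E
python3 - <<'E'
from h import *
np.set_printoptions(precision=3,suppress=True)
f=np.load("top0.npz");P=cloud(f)
g=cv2.resize(f["pixels"][55:215,180:340,::-1],(800,600) if 0 else (600,600),interpolation=cv2.INTER_CUBIC);cv2.imwrite("pics/crop0.png",g)
for n,(u,v) in dict(lip=(265,170),lip2=(265,165),lip3=(265,160),lip4=(265,155),lipL=(236,170),lipR=(297,166),clip=(217,150),capL=(200,72),capR=(317,65),footL=(213,172),footR=(311,163),spray=(224,197),jar=(310,187),table=(265,200)).items(): print(n,P[v,u])
for u in (240,265,290): print(u,P[145:182:2,u])
E
```

```text
lip [0.633 0.035 0.126]
lip2 [0.649 0.035 0.129]
lip3 [0.667 0.035 0.127]
lip4 [0.68  0.034 0.141]
lipL [0.633 0.129 0.128]
lipR [ 0.649 -0.07   0.117]
clip [0.676 0.182 0.208]
capL [0.837 0.207 0.413]
capR [ 0.858 -0.118  0.412]
footL [0.635 0.208 0.096]
footR [ 0.685 -0.122  0.028]
spray [0.549 0.17  0.099]
jar [ 0.592 -0.115  0.06 ]
table [0.559 0.038 0.001]
240 [[ 0.703  0.113  0.175]
 [ 0.699  0.114  0.167]
 [ 0.694  0.114  0.16 ]
 [ 0.689  0.115  0.155]
 [ 0.686  0.115  0.143]
 [ 0.68   0.116  0.14 ]
 [ 0.671  0.115  0.148]
 [ 0.669  0.116  0.131]
 [ 0.661  0.116  0.138]
 [ 0.655  0.116  0.135]
 [ 0.65   0.116  0.127]
 [ 0.642  0.116  0.132]
 [ 0.639  0.117  0.118]
 [ 0.633  0.117  0.116]
 [ 0.624  0.116  0.123]
 [ 0.651  0.127 -0.006]
 [ 0.642  0.126  0.002]
 [ 0.634  0.126  0.005]
 [ 0.63   0.127 -0.008]]
265 [[ 0.704  0.034  0.171]
 [ 0.7    0.034  0.162]
 [ 0.697  0.034  0.152]
 [ 0.691  0.034  0.146]
 [ 0.687  0.035  0.138]
 [ 0.68   0.034  0.141]
 [ 0.674  0.035  0.138]
 [ 0.667  0.034  0.139]
 [ 0.662  0.035  0.132]
 [ 0.654  0.034  0.137]
 [ 0.649  0.035  0.129]
 [ 0.643  0.035  0.127]
 [ 0.637  0.035  0.123]
 [ 0.629  0.035  0.128]
 [ 0.657  0.039 -0.002]
 [ 0.647  0.038  0.007]
 [ 0.641  0.038  0.004]
 [ 0.635  0.039 -0.002]
 [ 0.627  0.038  0.004]]
290 [[ 0.706 -0.047  0.164]
 [ 0.704 -0.047  0.15 ]
 [ 0.698 -0.047  0.147]
 [ 0.694 -0.047  0.137]
 [ 0.686 -0.047  0.14 ]
 [ 0.681 -0.047  0.135]
 [ 0.674 -0.047  0.137]
 [ 0.67  -0.047  0.128]
 [ 0.662 -0.047  0.131]
 [ 0.654 -0.047  0.134]
 [ 0.649 -0.047  0.13 ]
 [ 0.644 -0.047  0.122]
 [ 0.636 -0.047  0.128]
 [ 0.662 -0.049  0.004]
 [ 0.656 -0.049  0.001]
 [ 0.649 -0.049  0.002]
 [ 0.643 -0.049 -0.004]
 [ 0.635 -0.049 -0.003]
 [ 0.629 -0.049 -0.006]]
```

View pics/crop0.png

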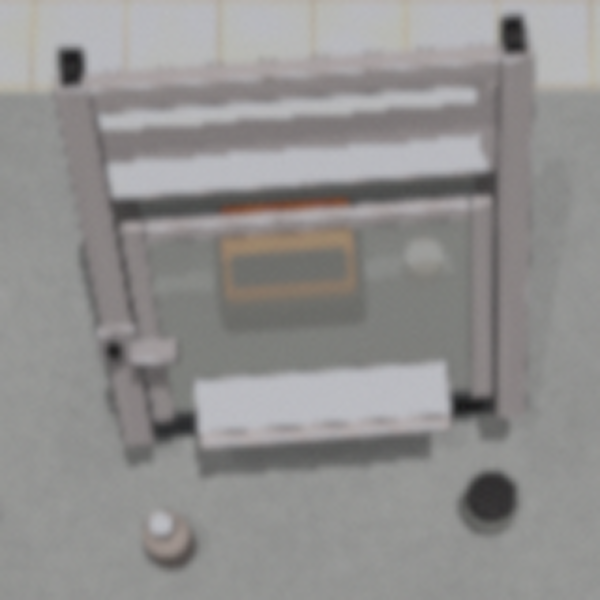

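The crop confirms the lip spans crop x 195–450 with its front edge at y≈445 (left) to 425 (right), and the pointer blade is at crop (152,350). I'll measure the yaw, lip height and pointer height in hood-slope coordinates.

```bash
python3 - <<'E'
from h import *
np.set_printoptions(precision=4,suppress=True)
f=np.load("top0.npz");P=cloud(f);g=f["pixels"].mean(2)
print("C",-f["R"].T@f["t"])
# per-column last lip row, by depth jump
E=[]
for u in range(236,299,2):
    z=P[:,u,2]; v=180
    while z[v]<0.08: v-=1
    E.append((u,v,*P[v-2:v+1,u].mean(0)))
E=np.array(E); k=np.polyfit(E[:,3],E[:,2],1); yaw=np.arctan(-k[0]); print("lip front x at y=0 & slope",k,"yaw",yaw,"z",E[:,4].mean(), "resid",np.std(E[:,2]-np.polyval(k,E[:,3])))
# lip ends: mask at rows
for v0 in (160,164,168):
    r=P[v0]; ok=[u for u in range(222,312) if .105<r[u,2]<.17]; print(v0,ok[0],ok[-1],r[ok[0]],r[ok[-1]])
# gray grid around blade and clip
print(g[138:158,206:234].astype(int)); print((P[138:158,206:234,2]*1000).astype(int))
E
```

```text
C [ 0.2014 -0.0149  1.7256]
lip front x at y=0 & slope [-0.0993  0.6295] yaw 0.09901079871663095 z 0.1400105463875973 resid 0.025163075909657773
160 222 310 [0.6656 0.1747 0.1324] [ 0.6714 -0.1134  0.1099]
164 222 299 [0.6564 0.1763 0.1173] [ 0.6537 -0.0763  0.1243]
168 233 299 [0.6387 0.1385 0.1321] [ 0.6406 -0.0763  0.1229]
[[118 128 132 134 133 133 132 125 111 102 118 130 133 133 129 124 124 124
  124 125 125 125 125 125 125 125 124 125]
 [113 127 132 133 132 133 133 130 116 104 112 126 133 135 131 127 122 123
  125 124 124 125 125 124 125 126 125 124]
 [112 127 135 137 136 136 137 136 126 108 110 126 133 135 131 126 119 121
  124 124 126 125 125 124 125 125 126 125]
 [120 133 141 143 143 146 147 147 141 125 117 126 134 134 133 126 118 120
  124 124 125 124 125 124 125 124 124 124]
 [137 146 148 148 147 148 152 155 152 139 121 126 133 135 133 126 119 121
  124 125 124 125 125 125 125 124 123 125]
 [150 154 152 146 141 141 144 146 144 134 121 124 131 134 133 130 122 121
  123 125 126 126 125 125 124 124 124 125]
 [145 148 141 133 125 128 132 131 130 125 120 126 134 137 139 134 129 
[... 3769 characters left out ...]
6  169  165  160  158  162  163  163   71  157
   149  154  154  157  149  147  155  147  148  151  148  150  150  144]
 [   0   -4    2  163  165 1725  162  165  162  159  157  160   72  152
   153  153  155  150  156  151  148  142  143  147  146  148  145  144]
 [  -6    5    1   -1  157  162  160  161  163  159  158  156  131  150
   144  143  143  143  148  141  139  135  143  131  143  144  141  146]
 [  -4    1   -1    5  156  154  156  157  163  154  159  151  139  143
   143 1725  140  143  146  141  136  135  145  138  135  132  148  130]
 [   2    3    0   -4  162  151  147  154  150  154  153  151  136  140
   137  143  130  139  139  138  134  131  125  135  127  136  138  140]]
```

```bash
python3 - <<'E'
from h import *
np.set_printoptions(precision=4,suppress=True)
f=np.load("top0.npz");P=cloud(f)
E=[]
for u in range(236,299):
    z=P[:,u,2]; v=182
    while not .08<z[v]<.17: v-=1
    E.append((v,*P[v,u],*P[v-1,u],*P[v-2,u]))
E=np.array(E);k=np.polyfit(E[:,2],E[:,1],1);
print("edge",k,np.arctan(-k[0]),"z rows",np.median(E[:,[3,6,9]],axis=0),"xs",np.median(E[:,[1,4,7]],axis=0),E[:,0])
yaw=np.arctan(-k[0]); h=np.array([np.cos(yaw),np.sin(yaw),0]); za=.5*h+np.array([0,0,.75**.5]); xa=.75**.5*h-np.array([0,0,.5]); ya=np.cross(za,xa)
# strip plane
pts=P[158:168,240:294].reshape(-1,3);A=np.c_[pts[:,:2],np.ones(len(pts))];c=np.linalg.lstsq(A,pts[:,2],rcond=None)[0];print("strip plane",c)
L=np.array([np.median(E[:,1+i::3][:,:1])for i in range(3)])
L=np.median(E[:,1:4],axis=0);L2=np.median(E[:,4:7],axis=0);print("lip last/prev row in slope coords (x,y,z)",[(p@xa,p@ya,p@za) for p in(L,L2)])
B=P[147:153,217:226].reshape(-1,3);print("blade top mean",B.mean(0),(B@za).mean(),(B@xa).min(),(B@xa).max(), "by row",[(P[v,216:226]@za).mean() for v in range(146,154)],[(P[v,216:226]@xa).mean() for v in range(146,154)])
for n,s in dict(window=(slice(120,145),slice(250,280)),).items():
    q=P[s].reshape(-1,3);print(n,np.median(q@xa))
for v in range(95,140,8): print("railR",v,[ (P[v,u]@xa).round(3) for u in range(306,322,2)])
np.savez("ax.npz",xa=xa,ya=ya,za=za)
E
```

```text
edge [-0.0758  0.6302] 0.07567408120570772 z rows [0.1229 0.1245 0.1245] xs [0.6275 0.6304 0.6343] [174. 174. 174. 174. 174. 174. 174. 174. 174. 173. 173. 173. 173. 173.
 173. 173. 173. 173. 173. 173. 173. 173. 172. 172. 172. 172. 172. 172.
 172. 172. 172. 172. 172. 172. 172. 172. 171. 171. 171. 171. 171. 171.
 171. 171. 171. 171. 171. 171. 171. 170. 170. 170. 170. 170. 170. 170.
 170. 170. 170. 170. 170. 170. 169.]
strip plane [-2.8622  0.0032  2.0124]
lip last/prev row in slope coords (x,y,z) [(np.float64(0.4823272238877769), np.float64(-0.01935702293818108), np.float64(0.420349155436945)), (np.float64(0.4839670035432861), np.float64(-0.01937990501148778), np.float64(0.42314365212514043))]
blade top mean [0.6768 0.1692 0.2104] 0.526037452468145 0.47734181041551793 0.5041600238060815 by row [np.float64(0.5276669409925339), np.float64(0.5272554607367701), np.float64(0.5284845240604784), np.float64(0.5267395593631206), np.float64(0.5260476182680175), np.float64(0.5257396548252914), np.float64(0.5226885754329456), np.float64(0.47543680951557377)] [np.float64(0.5047710585923374), np.flo
[... 519 characters left out ...]
oat64(0.513), np.float64(0.516), np.float64(0.519)]
railR 111 [np.float64(-0.69), np.float64(0.521), np.float64(0.519), np.float64(0.532), np.float64(0.516), np.float64(0.52), np.float64(0.514), np.float64(0.515)]
railR 119 [np.float64(0.524), np.float64(0.527), np.float64(0.524), np.float64(0.528), np.float64(0.52), np.float64(0.516), np.float64(0.514), np.float64(0.517)]
railR 127 [np.float64(0.52), np.float64(0.525), np.float64(0.521), np.float64(0.518), np.float64(0.516), np.float64(0.516), np.float64(0.514), np.float64(0.517)]
railR 135 [np.float64(0.523), np.float64(0.522), np.float64(0.522), np.float64(0.522), np.float64(0.518), np.float64(0.517), np.float64(0.516), np.float64(0.515)]
```

The lip's lower front edge is at about (0.628, 0.031, 0.121), which means s≈0.014. The pointer sits about 0.100 m further up the slope, so mark≈0.114. Both fit the stated ranges. Moving to a standoff now.

>>> {"method": "drive_tool", "body": {"moves": "0 48 -13 -15 0 0 0;0 48 -13 -15 0 0 0;0 48 -13 -15 0 0 0;0 48 -13 -15 0 0 0;0 48 -13 -15 0 0 0;0 50 -13 -15 0 0 0;0 21 -48 0 0 0 0;0 21 -48 0 0 0 0;0 21 -48 0 0 0 0;0 21 -48 0 0 0 0;0 21 -48 0 0 0 0;0 21 -48 0 0 0 0;0 21 -48 0 0 0 0;0 21 -48 0 0 0 0;0 0 0 0 0 0 0.174;0 0 0 0 0 0 0.174;0 0 0 0 0 0 0;0 0 0 0 0 0 0"}}

```text
t: 2.35
eef_pos: [0.4947, 0.0169, 0.3352]
eef_rot: [-0.0, 0.999, 0.04, -0.0]
contact_force: [-0.5, 0.2, -0.1]
opening: 0.0
grip_force: 0.0
```

>>> {"method": "drive_tool", "body": {"moves": "0 0 0 0 0 0.16 0;0 0 0 0 0 0.16 0;0 0 0 0 0 0.16 0;0 0 0 0 0 0.16 0;0 0 0 0 0 0.16 0;0 0 0 0 0 0.16 0;0 0 0 0 0 0 0;0 0 0 0 0 0 0"}}

```text
t: 3.35
eef_pos: [0.4972, 0.0416, 0.3364]
eef_rot: [-0.045, 0.933, 0.051, 0.353]
contact_force: [-0.2, 0.2, 0.3]
opening: 0.0001
grip_force: 0.0
```

```bash
python3 - <<'E'
from bench import robot
import cv2,numpy as np
from scipy.spatial.transform import Rotation as R
s=robot.state();print(s["joints"],s["eef_pos"],R.from_quat(np.roll(s["eef_rot"],-1)).as_matrix())
f=robot.grab_frame("wrist");np.savez("w1.npz",**f);cv2.imwrite("pics/w1.png",f["pixels"][:,:,::-1]);print(f["mtx"],f["hand_eye"])
E
```

```text
[-0.12071009 -0.10260669  2.36228001  0.85434447  0.26589582  0.57732617] [0.49724636 0.0416106  0.33644793] [[ 0.74534749  0.1274659   0.65437723]
 [ 0.06385395 -0.99068855  0.12024505]
 [ 0.66361117 -0.04783978 -0.74654642]]
[[325.1922621    0.         275.79171009]
 [  0.         325.1922621  209.39543037]
 [  0.           0.           1.        ]] [[ 6.13133344e-04 -9.48998091e-01 -3.15281219e-01  8.06682446e-02]
 [ 9.99999487e-01  3.27802896e-04  9.58029497e-04  2.37653202e-04]
 [-8.05818068e-04 -3.15281644e-01  9.48997806e-01 -1.29655404e-01]
 [ 0.00000000e+00  0.00000000e+00  0.00000000e+00  1.00000000e+00]]
```

View pics/w1.png

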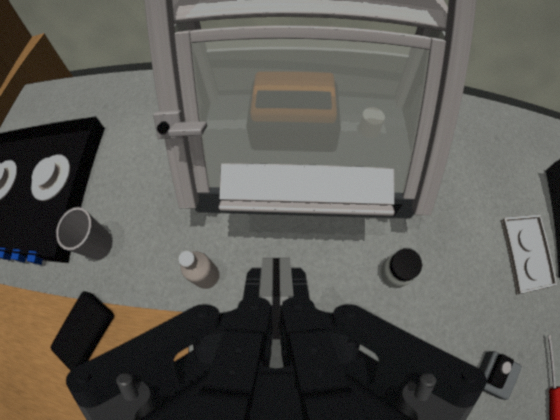

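The wrist view shows the lip front at v≈208 (u 220–393), the pointer at (187,128), and spray (195,265) and jar (403,265) on either side of a clear lane. Joint 5 is near its limit, so I'll use a tilt of about 40° from vertical.

```bash
cat >> h.py <<'E'
from scipy.spatial.transform import Rotation as R
a=np.load("ax.npz");xa,ya,za=a["xa"],a["ya"],a["za"]
hh=np.array([xa[0],xa[1],0]);hh/=np.linalg.norm(hh);up=np.array([0,0,1.])
def Rt(deg):
    t=np.radians(deg);z=np.sin(t)*hh-np.cos(t)*up;x=np.cos(t)*hh+np.sin(t)*up
    return np.c_[x,np.cross(z,x),z]
E0=np.array([.628,.031,.121])
def rel(s,p,Rg):
    """shift in current tool axes (mm) and rotvec in tool axes"""
    M=R.from_quat(np.roll(s["eef_rot"],-1)).as_matrix()
    return ((M.T@(p-s["eef_pos"])*1000).round(1),R.from_matrix(M.T@Rg).as_rotvec().round(3),(Rg.T@(p-s["eef_pos"])*1000).round(1))
E
python3 - <<'E'
from h import *
from bench import robot
Rg=Rt(40);C=E0-Rg@[.011,0,-.008];A=C-.012*za-.06*hh
print(C,A,rel(robot.state(),A,Rg))
E
```

```text
[0.62472521 0.03075171 0.10780098] [0.5589141  0.02576199 0.09740868] (array([-113.9,   35.1,  216.8]), array([-0.071, -0.028,  0.008]), array([-107.6,   20.6,  221.9]))
```

>>> {"method": "drive_tool", "body": {"moves": "0 0 0 0 -0.071 -0.028 0.008;0 -18 3.4 37 0 0 0;0 -18 3.4 37 0 0 0;0 -18 3.4 37 0 0 0;0 -18 3.4 37 0 0 0;0 0 0 0 0 0 0;0 0 0 0 0 0 0"}}

```text
t: 4.28
eef_pos: [0.5132, 0.0605, 0.2779]
eef_rot: [-0.058, 0.935, 0.055, 0.347]
contact_force: [0.3, 0.2, 0.7]
opening: 0.0001
grip_force: 0.0
```

```bash
python3 - <<'E'
from h import *
from bench import robot
Rg=Rt(40);C=E0-Rg@[.011,0,-.008];A=C-.012*za-.06*hh
s=robot.state();print(s["joints"],s["eef_pos"],rel(s,A,Rg))
E
```

```text
[-0.07700346  0.04751755  2.4152905   1.65623905  0.19630953 -0.20985475] [0.51323419 0.06051281 0.27788467] (array([-85.8,  53.4, 160.2]), array([-0.097, -0.015,  0.006]), array([-83.1,  38.1, 165.8]))
```

```bash
python3 - <<'E'
from h import *
from bench import robot
s=robot.state()
for d in(22,):
  Rg=Rt(d);print(rel(s,s["eef_pos"],Rg))
E
```

```text
(array([0., 0., 0.]), array([-0.095, -0.329,  0.021]), array([0., 0., 0.]))
```

>>> {"method": "drive_tool", "body": {"moves": "0 0 0 0 -0.032 -0.11 0.007;0 0 0 0 -0.032 -0.11 0.007;0 0 0 0 -0.032 -0.11 0.007;0 0 0 0 0 0 0;0 0 0 0 0 0 0;0 0 0 0 0 0 0"}}

```text
t: 5.03
eef_pos: [0.5113, 0.0812, 0.2773]
eef_rot: [-0.071, 0.949, 0.061, 0.301]
contact_force: [0.6, 0.2, 0.5]
opening: 0.0
grip_force: 0.0
```

```bash
python3 - <<'E'
from h import *
from bench import robot
s=robot.state();print(s["joints"],s["eef_pos"])
for d in(22,30):
  Rg=Rt(d);C=E0-Rg@[.011,0,-.008];A=C-.012*za-.06*hh
  print(A,rel(s,A,Rg))
E
```

```text
[-0.03427714  0.04931156  2.34015224  0.91509622  0.24353033  0.56765115] [0.51128688 0.08119108 0.27731505]
[0.55500733 0.02546578 0.09906955] (array([-71.8,  79.3, 159.2]), array([-0.127, -0.233,  0.026]), array([-30.3,  58.9, 180. ]))
[0.55667842 0.02559248 0.09817949] (array([-71. ,  79.5, 160.9]), array([-0.129, -0.093,  0.017]), array([-54. ,  58.9, 175.7]))
```

>>> {"method": "drive_tool", "body": {"moves": "0 0 0 0 -0.042 -0.08 0.009;0 0 0 0 -0.042 -0.08 0.009;0 0 0 0 -0.042 -0.08 0.009;0 0 0 0 0 0 0;0 0 0 0 0 0 0"}}

```text
t: 5.65
eef_pos: [0.509, 0.0903, 0.2756]
eef_rot: [-0.043, 0.972, 0.052, 0.225]
contact_force: [0.4, -0.4, -0.5]
opening: 0.0
grip_force: 0.0
```

```bash
python3 - <<'E'
from h import *
from bench import robot
s=robot.state();print(s["joints"],s["eef_pos"])
for d in(22,30):
  Rg=Rt(d);C=E0-Rg@[.011,0,-.008];A=C-.012*za-.06*hh
  print(A,rel(s,A,Rg))
E
```

```text
[0.06066233 0.07253036 2.21597071 0.20642307 0.40575279 1.35229202] [0.50903839 0.09026447 0.27564308]
[0.55500733 0.02546578 0.09906955] (array([-42.2,  80.4, 171. ]), array([-0.074, -0.073,  0.018]), array([-28.2,  68.1, 179.1]))
[0.55667842 0.02559248 0.09817949] (array([-41.1,  80.5, 172.5]), array([-0.075,  0.067,  0.012]), array([-51.8,  68.1, 175. ]))
```

The wrist has to pass its straight configuration (flip J4 toward π) to tilt at the lip. I'll do that in free air with a sideways arc.

>>> {"method": "drive_tool", "body": {"moves": "0 9 32 35 0 0 0;0 9 32 35 0 0 0;0 0 0 0 0.08 0 0;0 0 0 0 0.08 0 0;0 0 0 0 0 0.1 0;0 0 0 0 0 0.1 0;0 0 0 0 0 0.1 0;0 0 0 0 0 0.1 0;0 0 0 0 0 0 0;0 0 0 0 0 0 0"}}

```text
t: 6.9
eef_pos: [0.5623, 0.0466, 0.2171]
eef_rot: [-0.142, 0.928, 0.057, 0.341]
contact_force: [0.4, 0.6, 0.6]
opening: -0.0001
grip_force: 0.0
```

```bash
cat > st.py <<'E'
from h import *
from bench import robot
s=robot.state();print(s["t"],s["joints"].round(3),s["eef_pos"])
Rg=Rt(45);C=E0-Rg@[.011,0,-.008];A=C-.012*za-.06*hh
print("C",C,"A",A,rel(s,A,Rg))
E
python3 st.py
```

```text
6.9 [-0.266  0.296  2.376  1.85   0.492 -0.551] [0.56227071 0.04657064 0.21710755]
C [0.62588475 0.03083962 0.10756497] A [0.56007364 0.0258499  0.09717267] (array([-79.6,  46.3,  79.6]), array([-0.257,  0.072, -0.059]), array([-87.5,  20.5,  82.1]))
```

J4 is at 1.85, so the flip is working. Bringing the roll back and finishing the tilt.

>>> {"method": "drive_tool", "body": {"moves": "0 0 0 0 -0.085 0.024 -0.02;0 0 0 0 -0.086 0.024 -0.02;0 0 0 0 -0.086 0.024 -0.019;0 0 0 0 0 0 0;0 0 0 0 0 0 0"}}

```text
t: 7.52
eef_pos: [0.5673, 0.0492, 0.2202]
eef_rot: [-0.051, 0.923, 0.042, 0.379]
contact_force: [0.2, -0.1, -0.7]
opening: 0.0002
grip_force: 0.0
```

```bash
python3 st.py
```

```text
7.525 [-0.082  0.277  2.439  2.636  0.386 -1.196] [0.56731408 0.04916024 0.22023586]
C [0.62588475 0.03083962 0.10756497] A [0.56007364 0.0258499  0.09717267] (array([-92.7,  29.8,  79.1]), array([-0.073,  0.004, -0.014]), array([-93.4,  22.7,  80.7]))
```

>>> {"method": "drive_tool", "body": {"moves": "0 0 0 0 -0.073 0.004 -0.014;0 0 0 0 0 0 0;0 -19 4.5 16 0 0 0;0 -19 4.5 16 0 0 0;0 -19 4.5 16 0 0 0;0 -19 4.5 16 0 0 0;0 -17 4.5 16 0 0 0;0 0 0 0 0 0 0"}}

```text
t: 8.52
eef_pos: [0.5605, 0.0282, 0.0962]
eef_rot: [-0.026, 0.923, 0.036, 0.382]
contact_force: [0.7, 0.4, 0.2]
opening: 0.0
grip_force: 0.0
```

```bash
python3 st.py; python3 - <<'E'
from h import *
from bench import robot
f=robot.grab_frame("wrist");np.savez("w2.npz",**f);cv2.imwrite("pics/w2.png",f["pixels"][:,:,::-1])
E
```

```text
8.525 [-0.093  0.653  2.539  2.952  0.835 -1.556] [0.56047292 0.02819361 0.09615423]
C [0.62588475 0.03083962 0.10756497] A [0.56007364 0.0258499  0.09717267] (array([ 0.3,  2.3, -1.2]), array([-0.021,  0.   , -0.007]), array([ 0.3,  2.3, -1.1]))
```

View pics/w2.png

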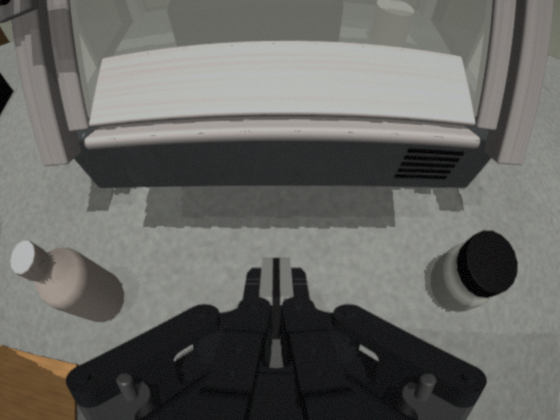

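The wrist view shows the lip's front face at v≈122–140, the dark plinth front below it (v 140–187), and the fingertips at (276,260) with a clear lane between spray and jar. Checking the lip and plinth positions from this close.

```bash
cat >> h.py <<'E'
def wcloud(f,s):
    K=f["mtx"];d=f["depth"];v,u=np.mgrid[:420,:560];x=(u-K[0,2])/K[0,0];y=(v-K[1,2])/K[1,1];th=np.hypot(x,y)+1e-9
    k=np.tan(th)/th;c=np.stack([x*k*d,y*k*d,d],-1)
    T=f["hand_eye"];p=c@T[:3,:3].T+T[:3,3]
    return p@R.from_quat(np.roll(s["eef_rot"],-1)).as_matrix().T+s["eef_pos"]
E
python3 - <<'E'
from h import *
from bench import robot
np.set_printoptions(precision=4,suppress=True)
s=robot.state();P=wcloud(np.load("w2.npz"),s)
for v in range(110,192,4): p=np.median(P[v,265:290],axis=0);print(v,p,"slope z",(p@za).round(4),"x",(p@xa).round(4))
for u in (110,200,360,450):
    v=[i for i in range(100,200) if abs(P[i,u]@xa)<.49]; print(u,v[-1] if v else 0,P[v[-1],u])
E
```

```text
110 [0.6409 0.0332 0.1279] slope z 0.4316 x 0.4916
114 [0.6393 0.0332 0.1262] slope z 0.4293 x 0.4912
118 [0.6415 0.0333 0.121 ] slope z 0.4258 x 0.4956
122 [0.6359 0.0328 0.1241] slope z 0.4258 x 0.4892
126 [0.6312 0.0324 0.1265] slope z 0.4254 x 0.4839
130 [0.6285 0.0322 0.1266] slope z 0.4242 x 0.4816
134 [0.6274 0.0321 0.1248] slope z 0.4221 x 0.4815
138 [0.6263 0.0321 0.1229] slope z 0.4199 x 0.4815
142 [0.6699 0.0366 0.065 ] slope z 0.3917 x 0.5484
146 [0.6699 0.0367 0.0605] slope z 0.3878 x 0.5506
150 [0.6699 0.0367 0.0557] slope z 0.3836 x 0.5531
154 [0.6704 0.0369 0.0499] slope z 0.3789 x 0.5564
158 [0.6704 0.0369 0.0448] slope z 0.3744 x 0.5589
162 [0.6705 0.0371 0.0397] slope z 0.37 x 0.5616
166 [0.6701 0.0371 0.0344] slope z 0.3653 x 0.5639
170 [0.6702 0.0372 0.0284] slope z 0.3602 x 0.567
174 [0.6701 0.0373 0.0229] slope z 0.3553 x 0.5696
178 [0.67   0.0373 0.0168] slope z 0.35 x 0.5727
182 [0.6701 0.0374 0.0103] slope z 0.3445 x 0.5759
186 [0.6712 0.0376 0.0018] slope z 0.3376 x 0.5811
190 [0.6672 0.0373 0.0018] slope z 0.3356 x 0.5777
110 147 [0.6194 0.1221 0.1214]
200 141 [0.6233 0.0703 0.1221]
360 141 [ 0.629  -0.0088  0.1223]
450 146 [ 0.6328 -0.0596  0.1222]
```

>>> {"method": "drive_tool", "body": {"moves": "0 0 2 0 -0.021 0 -0.007;0 10.5 0 10.5 0 0 0;0 10.5 0 10.5 0 0 0;0 10.5 0 10.5 0 0 0;0 10.5 0 10.5 0 0 0;0 0 0 0 0 0 0;0 3.9 0 -1 0 0 0;0 3.9 0 -1 0 0 0;0 3.9 0 -1 0 0 0;0 3.9 0 -1 0 0 0;0 0 0 0 0 0 0"}}

```text
t: 9.95
eef_pos: [0.6285, 0.0301, 0.1122]
eef_rot: [-0.012, 0.923, 0.035, 0.384]
contact_force: [-1.8, 0.2, -0.3]
opening: -0.0
grip_force: 0.8
```

```bash
python3 st.py
```

```text
9.95 [-0.047  0.604  2.385  3.005  0.636 -1.549] [0.62852298 0.0300925  0.112247  ]
C [0.62588475 0.03083962 0.10756497] A [0.56007364 0.0258499  0.09717267] (array([-59. ,  -0.9, -38. ]), array([ 0.005, -0.003,  0.002]), array([-59.1,  -0.9, -37.8]))
```

Contact made. I'll push 40 mm along the slope and then check.

>>> {"method": "drive_tool", "body": {"moves": "0 4.8 0 -1.3 0 0 0;0 4.8 0 -1.3 0 0 0;0 4.8 0 -1.3 0 0 0;0 4.8 0 -1.3 0 0 0;0 4.8 0 -1.3 0 0 0;0 4.8 0 -1.3 0 0 0;0 4.8 0 -1.3 0 0 0;0 4.8 0 -1.3 0 0 0;0 0 0 0 0 0 0"}}

```text
t: 11.08
eef_pos: [0.6488, 0.0318, 0.1473]
eef_rot: [-0.012, 0.922, 0.035, 0.384]
contact_force: [-0.0, 0.4, -0.3]
opening: -0.0
grip_force: 0.2
```

```bash
python3 st.py; python3 - <<'E'
from h import *
from bench import robot
np.set_printoptions(precision=4,suppress=True)
s=robot.state();f=robot.grab_frame("wrist");np.savez("w3.npz",**f);cv2.imwrite("pics/w3.png",f["pixels"][:,:,::-1])
P=wcloud(f,s)
for u in(180,230,330,380):
  print(u,[(v,(P[v,u]@za).round(4),(P[v,u]@xa).round(4)) for v in range(150,260,6)])
E
```

```text
11.075 [-0.04   0.523  2.328  2.981  0.501 -1.514] [0.64881854 0.03176705 0.14726241]
C [0.62588475 0.03083962 0.10756497] A [0.56007364 0.0258499  0.09717267] (array([-98.2,  -0.9, -27.9]), array([ 0.005, -0.004,  0.002]), array([-98.3,  -0.8, -27.5]))
180 [(150, np.float64(0.5083), np.float64(0.5174)), (156, np.float64(0.5068), np.float64(0.5141)), (162, np.float64(0.5039), np.float64(0.5139)), (168, np.float64(0.502), np.float64(0.5115)), (174, np.float64(0.5003), np.float64(0.509)), (180, np.float64(0.498), np.float64(0.5076)), (186, np.float64(0.4959), np.float64(0.506)), (192, np.float64(0.4936), np.float64(0.5047)), (198, np.float64(0.4911), np.float64(0.5037)), (204, np.float64(0.4897), np.float64(0.501)), (210, np.float64(0.4878), np.float64(0.4991)), (216, np.float64(0.4855), np.float64(0.4977)), (222, np.float64(0.4834), np.float64(0.4962)), (228, np.float64(0.4811), np.float64(0.4949)), (234, np.float64(0.4796), np.float64(0.4926)), (240, np.float64(0.4773), np.float64(0.4913)), (246, np.float64(0.4724), np.float64(0.4931)), (252, np.float64(0.4728), np.float64(0.4885)), 
[... 2032 characters left out ...]
174, np.float64(0.5002), np.float64(0.5098)), (180, np.float64(0.4981), np.float64(0.5079)), (186, np.float64(0.4961), np.float64(0.506)), (192, np.float64(0.4935), np.float64(0.5052)), (198, np.float64(0.4916), np.float64(0.5032)), (204, np.float64(0.4892), np.float64(0.5019)), (210, np.float64(0.4874), np.float64(0.4998)), (216, np.float64(0.4858), np.float64(0.4975)), (222, np.float64(0.4831), np.float64(0.4967)), (228, np.float64(0.4818), np.float64(0.494)), (234, np.float64(0.4796), np.float64(0.4925)), (240, np.float64(0.4779), np.float64(0.4904)), (246, np.float64(0.4736), np.float64(0.4915)), (252, np.float64(0.4726), np.float64(0.4887)), (258, np.float64(0.473), np.float64(0.4842))]
```

View pics/w3.png

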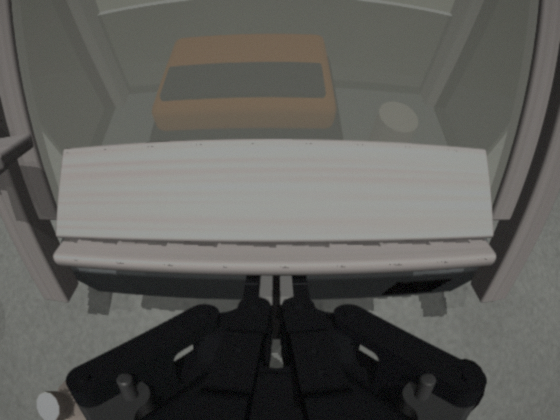

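The window has risen about 47 mm, and the lip's top face is now at slope z 0.4727. The pointer blade is just visible at left, (12,148), so I'll measure its top face with the same camera.

```bash
python3 - <<'E'
from h import *
from bench import robot
np.set_printoptions(precision=1,suppress=True,linewidth=200)
s=robot.state();f=np.load("w3.npz");P=wcloud(f,s)
print("z mm",((P@za)[132:172:3,0:40:4]*1000).round(0));print("x",((P@xa)[132:172:3,0:40:4]*1000).round(0));print("y",((P@ya)[132:172:3,0:40:4]*1000).round(0))
f=robot.grab_frame("top");P=cloud(f);B=f["depth"];
print([np.median(P[v,216:226]@za).round(4) for v in range(145,154)])
for v in range(140,175,2): q=P[v,240:295];print(v,np.median(q@za).round(4),np.median(q@xa).round(4))
E
```

```text
z mm [[526. 525. 524. 525. 524. 524. 523. 523. 522. 522.]
 [525. 524. 522. 523. 522. 527. 527. 526. 521. 520.]
 [527. 527. 527. 527. 527. 527. 526. 525. 519. 518.]
 [527. 527. 527. 527. 527. 526. 525. 524. 522. 516.]
 [527. 527. 527. 527. 526. 525. 524. 523. 522. 515.]
 [527. 527. 527. 526. 525. 524. 523. 521. 514. 513.]
 [527. 527. 526. 524. 524. 523. 521. 520. 563. 511.]
 [527. 526. 525. 524. 522. 521. 519. 511. 511. 510.]
 [525. 525. 524. 523. 521. 520. 509. 508. 509. 508.]
 [524. 523. 523. 521. 520. 508. 507. 507. 507. 506.]
 [524. 522. 521. 520. 505. 506. 506. 506. 505. 505.]
 [522. 521. 520. 505. 504. 504. 504. 503. 503. 503.]
 [520. 520. 505. 504. 502. 502. 502. 501. 501. 501.]
 [508. 507. 503. 502. 500. 499. 500. 500. 499. 499.]]
x [[519. 521. 525. 521. 523. 522. 523. 523. 523. 524.]
 [518. 522. 525. 522. 521. 505. 504. 505. 523. 525.]
 [504. 505. 503. 501. 502. 500. 501. 504. 523. 524.]
 [500. 499. 498. 497. 496. 499. 500. 504. 507. 525.]
 [496. 495. 493. 493. 496. 497. 500. 502. 505. 524.]
 [490. 490. 490. 492. 495. 497. 499. 502. 523. 524.]
 [487. 487. 489. 492. 493. 496. 
[... 937 characters left out ...]
100. 100. 136. 129. 126. 121. 120. 117.]
 [101. 100. 100. 136. 134. 130. 127. 124. 121. 116.]
 [103. 100. 136. 136. 136. 132. 128. 125. 122. 118.]
 [133. 133. 137. 136. 136. 136. 129. 125. 123. 119.]]
[np.float64(0.5165), np.float64(0.5281), np.float64(0.5276), np.float64(0.5264), np.float64(0.5264), np.float64(0.5269), np.float64(0.5253), np.float64(0.5222), np.float64(0.4817)]
140 0.5203 0.5269
142 0.5121 0.5247
144 0.5082 0.5182
146 0.5049 0.5143
148 0.4991 0.5112
150 0.4936 0.5072
152 0.4893 0.5029
154 0.4848 0.4983
156 0.48 0.4949
158 0.474 0.4931
160 0.4717 0.4847
162 0.4629 0.4874
164 0.398 0.5476
166 0.3854 0.5523
168 0.4563 0.4645
170 0.464 0.4448
172 0.4767 0.4277
174 0.4792 0.4138
```

Both faces agree at slope z 0.527 for the pointer's top, so 54 mm remains. Pushing 50 mm first.

>>> {"method": "drive_tool", "body": {"moves": "0 4.83 0 -1.3 0 0 0;0 4.83 0 -1.3 0 0 0;0 4.83 0 -1.3 0 0 0;0 4.83 0 -1.3 0 0 0;0 4.83 0 -1.3 0 0 0;0 4.83 0 -1.3 0 0 0;0 4.83 0 -1.3 0 0 0;0 4.83 0 -1.3 0 0 0;0 4.83 0 -1.3 0 0 0;0 4.83 0 -1.3 0 0 0;0 0 0 0 0 0 0;0 0 0 0 0 0 0"}}

```text
t: 12.68
eef_pos: [0.6734, 0.0338, 0.1904]
eef_rot: [-0.012, 0.922, 0.035, 0.384]
contact_force: [0.5, 0.6, 0.1]
opening: -0.0001
grip_force: 0.0
```

```bash
cat > m.py <<'E'
from h import *
from bench import robot
s=robot.state();print(s["t"],s["joints"].round(2),s["eef_pos"],s["contact_force"])
f=robot.grab_frame("wrist");P=wcloud(f,s);Z=P@za;X=P@xa;Y=P@ya
m=(X>.483)&(X<.492)&(abs(Y+.019)<.09)&(abs(Y+.019)>.03)&(Z>.40)&(Z<.56)
z=Z[m];h,e=np.histogram(z,np.arange(.45,.56,.001));i=h.argmax();print("lip top",np.median(z[abs(z-e[i])<.002]),h.max())
b=(X>.483)&(X<.5)&(Y>.1)&(Y<.12)&(Z>.515);print("blade top",np.median(Z[b]) if b.any() else None,b.sum())
E
python3 m.py
```

```text
12.675 [-0.03  0.44  2.25  2.93  0.34 -1.45] [0.6733632  0.03382475 0.19035985] [0.50800912 0.57089349 0.10760587]
lip top 0.5229010612140321 1805
blade top 0.5270014448507373 656
```

>>> {"method": "drive_tool", "body": {"moves": "0 2 0 -0.5 0 0 0;0 2 0 -0.5 0 0 0;0 0 0 0 0 0 0;0 -4.8 0 1.3 0 0 0;0 -4.8 0 1.3 0 0 0;0 -4.8 0 1.3 0 0 0;0 -10 0 -10 0 0 0;0 -10 0 -10 0 0 0;0 -12 0 -12 0 0 0;0 -12 0 -12 0 0 0;0 -12 0 -12 0 0 0;0 0 0 0 0 0 0"}}

```text
t: 14.22
eef_pos: [0.5872, 0.0274, 0.18]
eef_rot: [-0.012, 0.923, 0.035, 0.383]
contact_force: [0.8, 0.2, 0.2]
opening: -0.0001
grip_force: 0.0
```

```bash
python3 m.py; python3 - <<'E'
from h import *
from bench import robot
f=robot.grab_frame("top");g=f["pixels"];cv2.imwrite("pics/top9.png",g[:,:,::-1])
f=robot.grab_frame("wrist");cv2.imwrite("pics/w9.png",f["pixels"][:,:,::-1])
E
```

```text
14.225 [-0.06  0.4   2.44  2.95  0.49 -1.5 ] [0.58724098 0.02740213 0.18004444] [0.81770251 0.15760366 0.22610973]
lip top 0.5257116319449263 706
blade top 0.5270056783231057 229
```

View pics/w9.png

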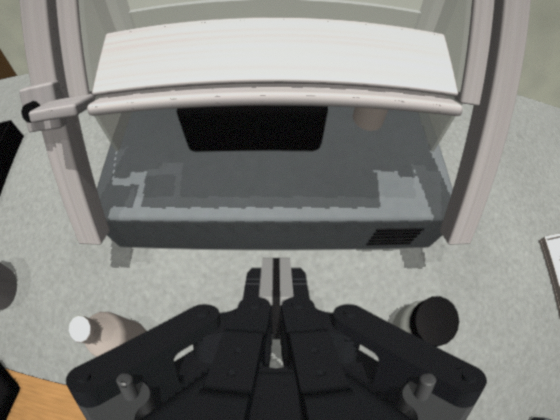

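The lip (v≈105) is in line with the pointer blade at (75,105) to within about 1.5 mm. The hand is clear, and the spray and jar are still standing where they were.

```bash
python3 -c "
from bench import robot
print(robot.close_job())"
```

```text
the job is handed in; nothing more can be done
None
```

The window is up with its lip about 1.5 mm below the pointer (limit 8 mm), the hand is clear, the pointer hasn't moved and no loose thing was touched as far as I could see; the job is handed in, but no verdict came back.

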